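Dry-fit the components on a control-panel mounting plate

TASK

Dry-fit this control panel before it is drilled, every part square to the mounting plate: take the heat sink from the tray and set it on the plate midway between the main switch and the power supply, level with them and with its fins running towards the cable duct, and put the solid-state relay centred on top of it, its long side along the fins. Set the contactor straight in front of the main switch (in front means the side away from the duct), long side pointing towards the switch, and the terminal block straight in front of the power supply, lying across, parallel to the duct, each with 40 mm clear between it and the device behind it. Set the parts down rather than dropping them, let go of everything, and leave the centre punch and the cable gland where they lie.

Things in the scene. Friction and masses are not known exactly. Their poses are not given: they have to be found in the camera images.
- plate: Fixed grey steel mounting plate, 250 (x) by 300 (y) by 3 mm thick, on the mat (mat top z = 2 mm) to the robot's left or right, turned up to 0.2 rad. Origin: centre of its underside. x points away from the robot, to the cable duct: grey slotted plastic trunking fixed along the far edge at x = +100 mm, 30 mm wide, 280 long, 40 high. In front means -x.
- main_switch: Fixed on the plate: light grey device with a black rotary handle on top; 70 mm (x) by 50 (y), 45 high, 64 with the handle. Origin: centre of its underside, on the plate's upper face at plate x = +35 mm, y = +90 or -90 mm (changes from start to start; the power supply has the other side). Axes parallel to the plate's.
- power_supply: Fixed on the plate: bright metal box with perforated top and a black row of screw terminals at its front end; 70 mm (x) by 50 (y), 30 high. Origin: centre of its underside, on the plate's upper face at plate x = +35 mm, y = -90 or +90 mm. Axes parallel to the plate's.
- heat_sink: Loose bare aluminium heat sink: flat pad on top, fins along x underneath that show as a comb at its ends; 70 mm (x) by 50 (y), 35 high, 0.19 kg. Grip across y (flat sides). Origin: centre of its underside. Starts upright in the tray, its x within 0.6 rad of the robot's x. In its place it has 40 mm clear on each side, origin 90 mm from both neighbours'; either way round.
- ssr: Loose solid-state relay: low black block on a metal base plate, four big screw terminals and a pale label on top; 58 mm (x) by 45 (y), 25 high, 0.1 kg. Grip across y (flat sides). Origin: centre of its underside. Starts upright in the tray, its x within 0.6 rad of the robot's x. Goes on the heat sink's flat top, 35 mm above the heat sink's origin; either way round.
- contactor: Loose contactor, the tallest part: stepped light grey body, four screws at each end, black head; 66 mm (x) by 45 (y), 61 high, 0.24 kg. Grip across y: 45 wide up to 48 mm. Origin: centre of its underside. Starts upright in the tray, its x within 0.6 rad of the robot's x. In its place its origin is 108 mm in front of the main switch's (35 + 40 + 33), its x along the switch's; either way round.
- terminal_block: Loose terminal block: black strip with two rows of six screws; 80 mm (x) by 22 (y), 20 high, 0.06 kg. Grip across y. Origin: centre of its underside. Starts upright in the tray, its x within 0.6 rad of the robot's x. In its place its origin is 86 mm in front of the power supply's (35 + 40 + 11), its x along the plate's y; either way round.
- tray: Fixed shallow black tray with pale liner, 270 mm (x) by 320 (y), walls 5 mm thick, 22 high, floor 5 mm thick, on the mat on the other side from the plate, turned up to 0.2 rad. Origin: centre of its underside. The four loose parts lie near x = -75 or +35 mm, y = -75 or +75 mm in its frame, shuffled.
- gland: Small grey plastic cable gland standing in the tray near its far wall (x about +106 mm), 28 mm across and 35 high; loose, to be left alone (not moved over 20 mm). Origin: centre of its underside.
- punch: Centre punch, 84 mm long (x, point towards +x), 11 mm thick, brass body and steel point, lying on the plate near the middle of its front half (plate x about -70 mm, y within 12 mm of the middle, about along x); loose, to be left alone (not moved over 20 mm). Origin: under its middle.
There are look-alikes about, which are no part of the job. What is shaped like the heat_sink but blue or brown is not meant. What is shaped like the ssr but orange is not meant.

How it is judged:
By the outcome, as a careful person would: the job done as asked, in the order asked, and still so for the second after the job is handed in, with the robot touching nothing.
It also fails if it takes over 109 s, if anything falls off the work surface, if the arm or the gripper's body presses on something with over 40 N, if the wrist force passes 120 N, or if a joint passes its speed limit or range.

ROBOT

A 6-joint arm with a two-finger parallel gripper is mounted at the origin on the work surface. World frame = base frame: x ahead of the robot, y to its left, z up, the work surface at z = 0. Lengths are in m, angles in degrees, forces in N, time in s.
With the tool pointing down it reaches from about 0.325 to 0.775 m from the base axis. Payload 5.5 kg.
Tool frame: the origin (TCP) lies at the centre of the arm's flange, where the gripper is bolted on; the fingertips stand 182 mm ahead of it and the grasp point (between the pads) lies 163 mm ahead of it; z points along the fingers, y is the direction in which the jaws open and shut (so a half turn about z gives the same grasp; the last joint's range is limited). The gripper opens to 88 mm and grips with 3 to 60 N. Pads are 20 mm wide; open, the fingers measure 115 mm over their backs; the gripper's body (75 mm by 178 mm) begins 61 mm behind the grasp point.
Start: joints at [73.356, 5.22, 70.514, -0, 104.267, -3.249], TCP at [0.139, 0.584, 0.405] pointing down, gripper open.
Joint ranges: [-164.24, 164.24], [-49.07, 125.15], [9.68, 141.18], [-86.29, 266.29], [3.28, 154.24], [-151.56, 151.56]. Speed limits (degrees/s): [147.25, 147.25, 172.46, 180, 180, 180].

INTERFACE

Orientations are given as [roll, pitch, yaw] about the fixed x, y, z axes, in that order (R = Rz(yaw) Ry(pitch) Rx(roll)).
In Python, from station import r gives the robot as it stands. The module is installed in compiled form; this text tells all that it offers. Calls block until the motion is done:
- r.reach(position, orientation): joint-space move of the TCP to a pose.
- r.servo_line(position, rotation=None, speed=0.15): straight line of the TCP; rotation=None keeps the orientation; speed is the mean speed in m/s.
- r.move_joints(angles): joint-space move.
- r.let_go() and r.grab(squeeze=None): open the fingers fully, or close them until they stop; squeeze is the grip in N (None keeps the last).
- r.wait(seconds).
- r.inverse_kinematics(position, orientation): joint angles nearest the present ones, or None.
- r.sense(): the state.
- r.snapshot(name): name is "side" or "top" or "wrist"; returns a dict with "frame" (480x640x3 uint8, red, green, blue), "fx", "fy", "cx", "cy" (pixels), "R" (3x3) and "t" (3): a world point X has camera coordinates R X + t. Camera axes: x right, y down, z forward; pixel columns grow to the right and rows downward; lengths in m; the calibration is good to about 2 mm. A picture is of the moment at which its call begins. There is no depth.
A pose or a line that the arm cannot do raises r.IKError and nothing moves.
- r.hand_in(): hands the job in, once; it reports no verdict.
The state is a dict: "clock": time; "joints": joint angles; "joint_vel": joint speeds; "joint_torque": joint torques, N m; "tcp_pos": TCP position; "orientation": TCP orientation; "contact_force": force on the tool from outside, world axes, zero at the start; "torque": the same for the moment, N m; "opening": finger opening in m.
Only numpy, scipy, OpenCV 4.12 (cv2) and the standard library are available. Lean on these libraries where they do the work, as an engineer would, in place of code of your own. Each camera call takes 0.05 s, during which the arm holds its last target. There are 200 camera calls.

## Working session

There is one attempt and no reset: what is moved stays moved. The work goes in short steps, each a Python script; the robot and the scene stay as the last script left them, time stands still between calls to the robot, and variables do not carry over. Pictures are saved under pics/ and viewed, about 12 in all and at most 16, crops included, and the job is handed in when it is done.

```bash
mkdir -p pics; python3 - <<'E'
from station import r
import cv2,numpy as np
for n in("top","side"):
    s=r.snapshot(n);cv2.imwrite(f"pics/{n}0.png",s["frame"][:,:,::-1])
    print(n,s["fx"],s["cx"],s["cy"],np.round(s["R"],3).tolist(),np.round(s["t"],3), np.round(-np.array(s["R"]).T@s["t"],3))
print(r.sense()["clock"])
E
```

```text
top 559.1207191237936 321.88297161154236 233.30841067205222 [[-0.009, -1.0, -0.024], [-0.989, 0.012, -0.15], [0.15, 0.022, -0.988]] [0.012 0.51  0.991] [ 0.355 -0.016  1.057]
side 486.7044056306682 320.3344930539901 236.90950402155866 [[0.97, -0.243, -0.012], [-0.195, -0.751, -0.63], [0.144, 0.614, -0.776]] [-0.516  0.128  0.937] [ 0.391 -0.604  0.802]
0.1
```

View pics/top0.png

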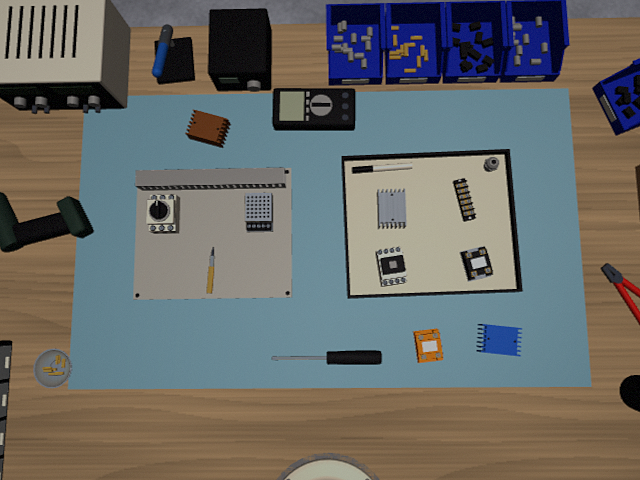

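View pics/side0.png

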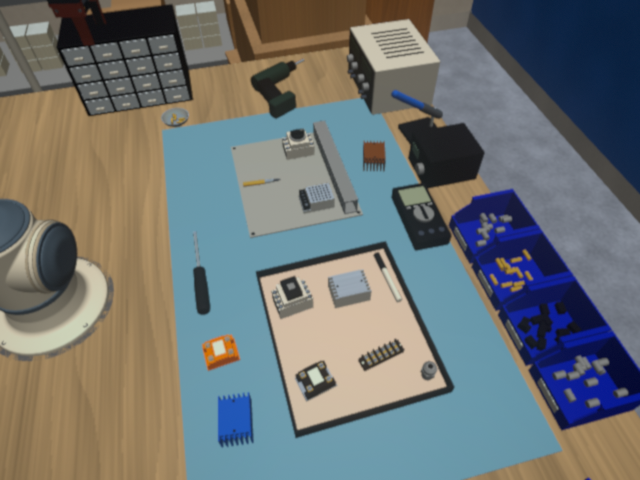

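The top view shows the plate on the left, corners near (136,170), (290,168), (292,298) and (134,299), with the switch at (162,213), the PSU at (258,210) and the punch at (210,270). The tray is on the right: heat sink (392,208), terminal block (465,200), contactor (391,266), SSR (477,264), gland (491,163) and an extra marker pen. The side view agrees. Next I'll take close wrist views.

```bash
cat > h.py <<'E'
from station import r
import cv2,numpy as np
def cast(s,uv,z):
    """pixels -> world points on plane height z"""
    uv=np.atleast_2d(np.array(uv,float)); R=np.array(s["R"]);t=np.array(s["t"]);C=-R.T@t
    d=np.c_[(uv[:,0]-s["cx"])/s["fx"],(uv[:,1]-s["cy"])/s["fy"],np.ones(len(uv))]@R
    return C+d*((z-C[2])/d[:,2])[:,None]
def proj(s,X):
    c=np.atleast_2d(X)@np.array(s["R"]).T+np.array(s["t"])
    return np.c_[s["fx"]*c[:,0]/c[:,2]+s["cx"],s["fy"]*c[:,1]/c[:,2]+s["cy"]]
GP=0.163
def down(x,y,z,yaw): return [x,y,z+GP],[180,0,yaw]   # z = grasp point height
def snap(name,fn):
    s=r.snapshot(name); cv2.imwrite(f"pics/{fn}.png",s["frame"][:,:,::-1])
    np.savez(f"pics/{fn}.npz",**s); return s
def st(): 
    q=r.sense(); print("clk %.2f tcp %s ori %s open %.4f F %s"%(q["clock"],np.round(q["tcp_pos"],4),np.round(q["orientation"],1),q["opening"],np.round(q["contact_force"],1)))
E
python3 - <<'E'
from h import *
s=r.snapshot("top")
P=cast(s,[(136,170),(290,168),(292,298),(134,299)],.005);print(P.round(3),P.mean(0))
T=cast(s,[(343,155),(509,150),(521,291),(348,297)],.024);print(T.round(3),T.mean(0))
st()
w=r.snapshot("wrist");print(w["fx"],np.round(-np.array(w["R"]).T@w["t"],3),np.round(w["R"],2).tolist())
c=P.mean(0)
for z in(.5,.45,.4,.35):
    print(z,r.inverse_kinematics([c[0],c[1],z],[180,0,0]),r.inverse_kinematics([.45,-.2,z],[180,0,0]))
E
```

```text
[[0.644 0.37  0.005]
 [0.644 0.069 0.005]
 [0.393 0.065 0.005]
 [0.394 0.363 0.005]] [0.51869636 0.21653139 0.005     ]
[[ 0.662 -0.034  0.024]
 [ 0.667 -0.349  0.024]
 [ 0.401 -0.355  0.024]
 [ 0.393 -0.04   0.024]] [ 0.53103354 -0.19433518  0.024     ]
clk 0.15 tcp [0.139  0.5837 0.4038] ori [-179.9   -0.   166.6] open 0.0881 F [-0.6  0.1 -0.5]
411.69889216234805 [0.064 0.602 0.385] [[0.23, 0.97, -0.0], [0.93, -0.22, 0.28], [0.27, -0.07, -0.96]]
0.5 [ 1.91903184e+01  1.72061806e+00  6.43760861e+01 -2.54444375e-14
  1.13903296e+02  1.09190318e+02] [-2.79215421e+01 -8.87737694e+00  7.45260527e+01 -2.54444375e-14
  1.14351324e+02  6.20784579e+01]
0.45 [ 1.91903184e+01  1.54732014e-01  7.11178838e+01 -2.54444375e-14
  1.08727384e+02  1.09190318e+02] [-2.79215421e+01 -1.04792368e+01  8.11156307e+01 -2.54444375e-14
  1.09363606e+02  6.20784579e+01]
0.4 [ 1.91903184e+01 -6.99442519e-01  7.70560953e+01 -2.54444375e-14
  1.03643347e+02  1.09190318e+02] [-2.79215421e+01 -1.14228853e+01  8.70343623e+01 -2.54444375e-14
  1.04388523e+02  6.20784579e+01]
0.35 [ 1.91903184e+01 -8.70240984e-01  8.22821730e+01 -2.54444375e-14
  9.85880680e+01  1.09190318e+02] [-2.79215421e+01 -1.16996651e+01  9.23333828e+01 -2.54444375e-14
  9.93662823e+01  6.20784579e+01]
```

```bash
python3 - <<'E'
from h import *
r.reach([.57,.217,.44],[180,0,0]);st();snap("wrist","plate1")
r.reach([.58,-.194,.44],[180,0,0]);st();snap("wrist","tray1")
E
```

```text
clk 2.24 tcp [0.5697 0.2176 0.44  ] ori [-1.8e+02  0.0e+00  1.0e-01] open 0.0880 F [-0.  -0.5  0.3]
clk 3.81 tcp [ 0.5803 -0.1929  0.4401] ori [-1.8e+02 -0.0e+00  1.0e-01] open 0.0880 F [ 0.5 -0.1 -1.3]
```

View pics/plate1.png

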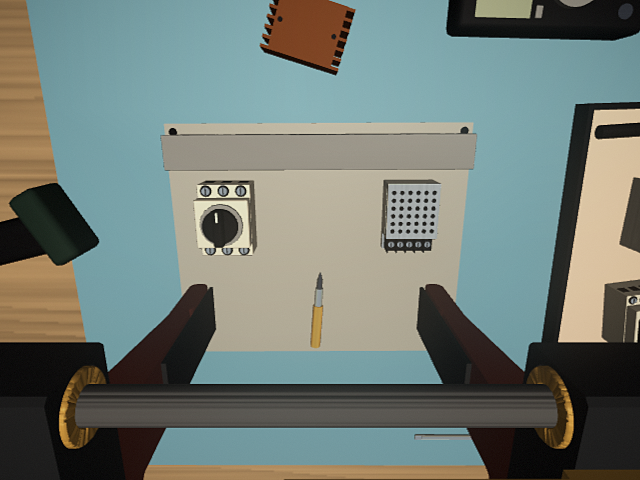

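View pics/tray1.png

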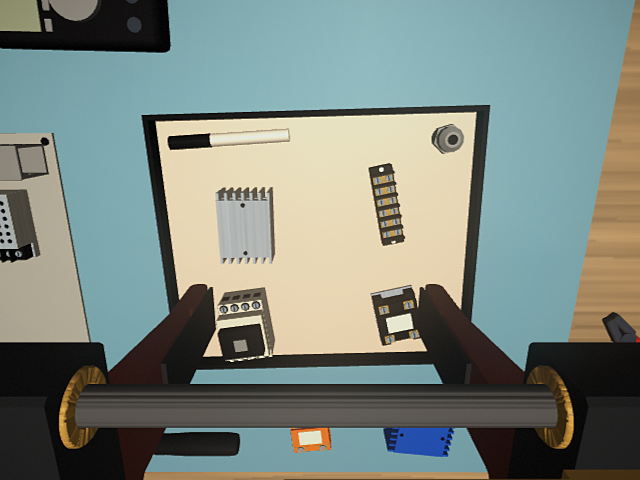

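The plate view shows plate edges at about row 124 (far) and row 352 (front), with the switch near (222,218), PSU near (412,215) and punch near (317,310). The tray view shows the heat sink at (245,228), terminal block (386,204), contactor (243,325) and SSR (397,315), the last two partly behind the fingers.

```bash
cat >> h.py <<'E'
def load(fn): return dict(np.load(f"pics/{fn}.npz"))
def rectW(s,mask,z,roi):
    """largest blob in roi -> min-area rect on plane z: centre, long-axis yaw(deg), sizes(mm)"""
    m=np.zeros(mask.shape,np.uint8);x0,y0,x1,y1=roi;m[y0:y1,x0:x1]=mask[y0:y1,x0:x1]
    m=cv2.morphologyEx(m.astype(np.uint8),cv2.MORPH_CLOSE,np.ones((5,5)))
    cs,_=cv2.findContours(m,cv2.RETR_EXTERNAL,cv2.CHAIN_APPROX_NONE);c=max(cs,key=cv2.contourArea)[:,0]
    W=cast(s,c,z)[:,:2]*1000
    (cx,cy),(w,h),a=cv2.minAreaRect(W.astype(np.float32))
    if w<h: w,h,a=h,w,a+90
    a=(a+90)%180-90
    return cx/1000,cy/1000,a,w,h
E
python3 - <<'E'
from h import *
s=load("plate1");f=s["frame"];hsv=cv2.cvtColor(f,cv2.COLOR_RGB2HSV)
print("mat",hsv[90,200],"plate",hsv[300,260],"duct",hsv[150,300])
mat=((hsv[:,:,0]>85)&(hsv[:,:,0]<110)&(hsv[:,:,1]>60))
# edge points: scan
far=[(c,np.max(np.where(mat[80:140,c])[0])+80.5) for c in range(190,450,5)]
front=[(c,np.min(np.where(mat[320:380,c])[0])+319.5) for c in range(220,415,5)]
left=[(np.max(np.where(mat[q,60:260])[0])+60.5,q) for q in range(178,280,4)]
right=[(np.min(np.where(mat[q,400:560])[0])+399.5,q) for q in range(178,280,4)]
L={}
for n,p in zip(("far","front","left","right"),(far,front,left,right)):
    W=cast(s,p,.005)[:,:2]; vx,vy,x0,y0=cv2.fitLine(W.astype(np.float32),cv2.DIST_HUBER,0,.01,.01).ravel()
    L[n]=(np.array([x0,y0]),np.array([vx,vy])); print(n,x0.round(4),y0.round(4),np.degrees(np.arctan2(vy,vx)).round(2))
def X(a,b):
    k=np.linalg.solve(np.c_[L[a][1],-L[b][1]],L[b][0]-L[a][0]);return L[a][0]+k[0]*L[a][1]
C=np.array([X("far","left"),X("far","right"),X("front","right"),X("front","left")]);print(C.round(4),"sides",[np.linalg.norm(C[i]-C[(i+1)%4]).round(4) for i in range(4)],"centre",C.mean(0))
t=load("tray1");h2=cv2.cvtColor(t["frame"],cv2.COLOR_RGB2HSV)
for n,p in dict(hs=(232,230),hsside=(271,245),liner=(320,250),tb=(375,240),tbm=(388,213)).items(): print(n,h2[p[1],p[0]])
liner=(h2[:,:,0]<20)&(h2[:,:,2]>200)
print("hs",rectW(t,(h2[:,:,0]>85)&(h2[:,:,2]>140)&(h2[:,:,1]<60),.042,(205,175,285,280)))
print("tb",rectW(t,~liner,.027,(350,155,420,255)))
E
```

```text
mat [ 93  68 176] plate [ 23  39 178] duct [ 22  30 154]
far 0.6454 0.2295 -89.63
front 0.3933 0.2289 -89.44
left 0.5381 0.3661 0.42
right 0.5342 0.0637 0.4
[[0.6445 0.3669]
 [0.6464 0.0645]
 [0.3949 0.0628]
 [0.3919 0.3651]] sides [np.float32(0.3024), np.float32(0.2515), np.float32(0.3023), np.float32(0.2525)] centre [0.5194316  0.21480596]
hs [ 75   6 181]
hsside [ 21  27 124]
liner [ 20  56 233]
tb [ 21  56 232]
tbm [ 20 150 190]
hs (0.5711826782226562, -0.11450020599365235, 0.07948783785104752, 43.50186538696289, 29.678314208984375)
tb (0.577545166015625, -0.2607626953125, 1.4282435178756714, 99.6943359375, 69.55078887939453)
```

```bash
python3 - <<'E'
from h import *
t=load("tray1");h2=cv2.cvtColor(t["frame"],cv2.COLOR_RGB2HSV)
liner=(h2[:,:,1]>40)&(h2[:,:,1]<75)&(h2[:,:,2]>180)&(h2[:,:,0]<26)
m1=(h2[:,:,1]<25)&(h2[:,:,2]>140)
print("hs",rectW(t,m1,.042,(205,175,285,280)))
m2=~liner
for z in(.007,.027):print("tb",rectW(t,m2,z,(350,155,420,255)))
g=np.hstack([cv2.resize(x[150:285,200:430].astype(np.uint8)*255,None,fx=1.7,fy=1.7,interpolation=0) for x in(m1,m2)])
c=cv2.resize(t["frame"][150:285,200:430,::-1],None,fx=3.4,fy=3.4,interpolation=cv2.INTER_CUBIC)
g=cv2.cvtColor(g,cv2.COLOR_GRAY2BGR)
w=min(g.shape[1],c.shape[1]);cv2.imwrite("pics/m1.png",np.vstack([c[:369,:w],g[:,:w]]))
E
```

```text
hs (0.5584920043945313, -0.1240456314086914, 0.33465027809143066, 69.12322998046875, 49.905181884765625)
tb (0.574548095703125, -0.26539944458007814, 12.173665046691895, 84.366455078125, 25.21786117553711)
tb (0.5786211547851563, -0.2618940124511719, 12.173690795898438, 80.2940673828125, 24.00060272216797)
```

View pics/m1.png

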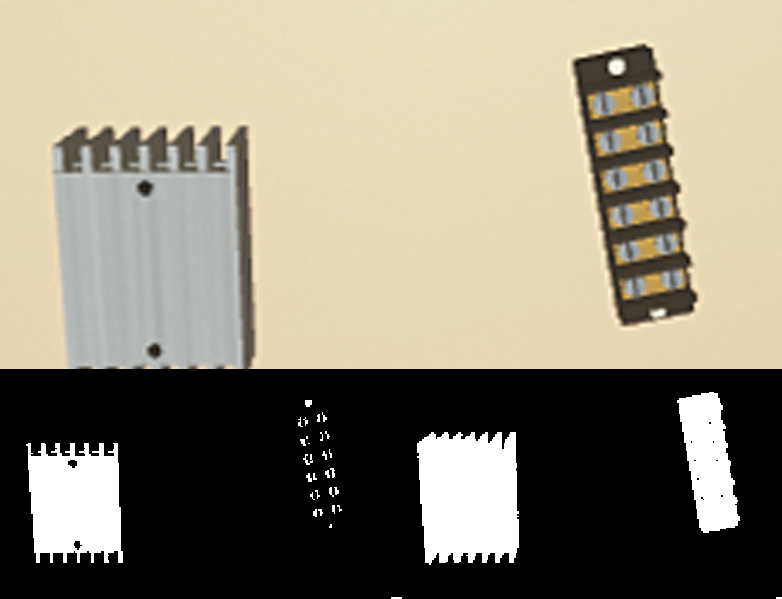

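```bash
cat >> h.py <<'E'
O=np.array([.5195,.2149]); PY=0.44
def plate(x,y):  # plate mm -> world m
    a=np.radians(PY); return O+np.array([[np.cos(a),-np.sin(a)],[np.sin(a),np.cos(a)]])@np.array([x,y])/1000
def pick(x,y,yaw,h,N=30,up=.15,over=.11):
    """h: grasp height above part underside (tray floor .007)"""
    r.let_go() if r.sense()["opening"]<.08 else None
    r.reach(*down(x,y,over,yaw))
    r.servo_line(down(x,y,.007+h,yaw)[0],speed=.12); r.wait(.15); st()
    r.grab(N); r.wait(.1); st()
    r.servo_line(down(x,y,up,yaw)[0],speed=.2)
def place(x,y,yaw,h,base=.005,over=.15,gap=.0005):
    r.reach(*down(x,y,over,yaw)); r.wait(.1)
    r.servo_line(down(x,y,base+h+.012,yaw)[0],speed=.2)
    r.servo_line(down(x,y,base+h+gap,yaw)[0],speed=.03); r.wait(.2); st()
    r.let_go(); r.wait(.15)
    r.servo_line(down(x,y,base+h+.05,yaw)[0],speed=.12)
    r.servo_line(down(x,y,over,yaw)[0],speed=.2); st()
E
python3 - <<'E'
from h import *
pick(.5585,-.1240,.3,.022)
x,y=plate(35,0);place(x,y,PY,.022)
r.reach([x,y,.40],[180,0,PY]);st()
snap("wrist","hs1")
r.reach([.50,-.194,.40],[180,0,0]);snap("wrist","tray2");st()
E
```

```text
clk 5.59 tcp [ 0.5589 -0.1241  0.1933] ori [ 1.8e+02 -1.0e-01  3.0e-01] open 0.0882 F [0.2 0.4 0.6]
clk 6.37 tcp [ 0.5585 -0.124   0.192 ] ori [180.    0.    0.3] open 0.0500 F [-0.1  0.3 -0.5]
clk 9.95 tcp [0.5545 0.2152 0.1906] ori [-180.    -0.     0.4] open 0.0497 F [-1.  -0.5 -1.9]
clk 11.93 tcp [0.5544 0.2151 0.3117] ori [1.8e+02 1.0e-01 4.0e-01] open 0.0878 F [-0.4  0.1 -0.5]
clk 12.38 tcp [0.5546 0.2152 0.3992] ori [180.    0.    0.4] open 0.0876 F [ 0.1 -0.  -0.3]
clk 14.00 tcp [ 0.5005 -0.1931  0.3999] ori [-1.8e+02  0.0e+00  1.0e-01] open 0.0877 F [ 0.1 -0.  -0.7]
```

View pics/hs1.png

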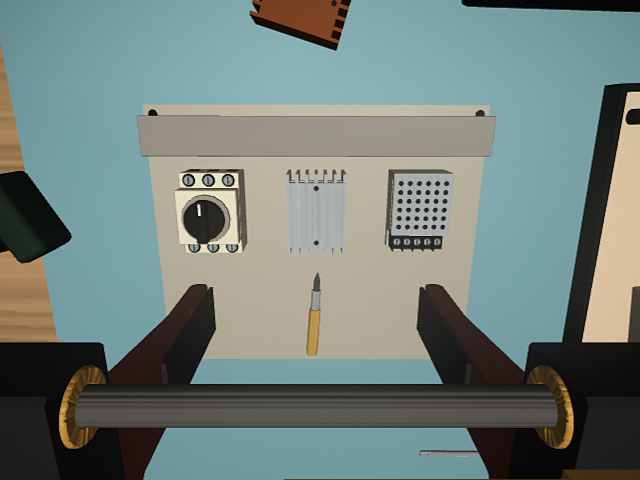

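View pics/tray2.png

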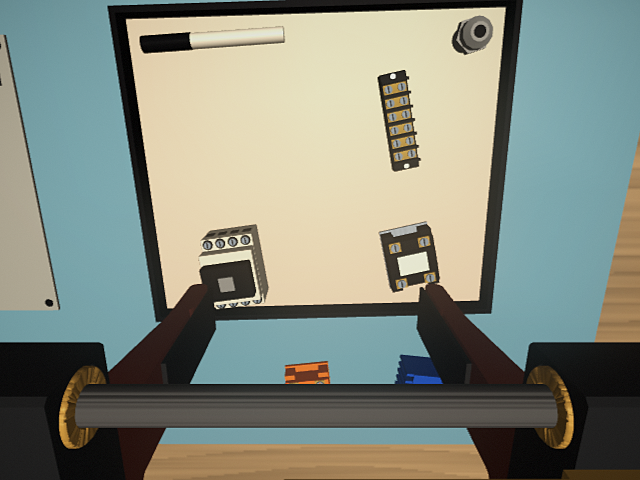

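Heat sink sits between switch and PSU (cols 287–346, rows 170–253), punch undisturbed; in tray view SSR is fully visible at (411,258) with four brass screws, contactor at (235,268).

```bash
python3 - <<'E'
from h import *
s=load("hs1");h=cv2.cvtColor(s["frame"],cv2.COLOR_RGB2HSV)
print("plate",h[300,250],"hs",h[220,300],"psu",h[190,398])
m=(h[:,:,1]<25)&(h[:,:,2]>150)
H=rectW(s,m,.040,(275,160,360,262));print("hs",H)
P=rectW(s,(h[:,:,1]<25)&(h[:,:,2]>130)|(h[:,:,2]<70),.035,(380,160,465,256));print("psu",P)
print("expected hs",plate(35,0),"psu",plate(35,-90))
t=load("tray2");h=cv2.cvtColor(t["frame"],cv2.COLOR_RGB2HSV)
roi=np.zeros(h.shape[:2],bool);roi[228:295,375:440]=1
g=((h[:,:,0]>10)&(h[:,:,0]<30)&(h[:,:,1]>90)&(h[:,:,2]>100)&roi).astype(np.uint8)
n,l,stt,c=cv2.connectedComponentsWithStats(cv2.morphologyEx(g,cv2.MORPH_CLOSE,np.ones((5,5))))
k=[i for i in range(1,n) if stt[i,4]>15];W=cast(t,c[k],.029)[:,:2];print("screws",c[k].round(1).tolist(),W.round(4).tolist(),W.mean(0))
liner=(h[:,:,1]>40)&(h[:,:,1]<75)&(h[:,:,2]>180)&(h[:,:,0]<26)
for z in(.012,.032):print("ssr",rectW(t,~liner,z,(370,215,428,298)),rectW(t,~liner&roi,z,(370,215,440,298)))
print("tb",rectW(t,~liner,.027,(360,60,430,180)))
k=(h[:,:,2]<60);print("head",rectW(t,k,.068,(200,255,262,303)))
print("contactor low",rectW(t,~liner,.055,(180,215,275,303)))
E
```

```text
plate [ 22  37 180] hs [ 84   7 176] psu [ 80   8 181]
hs (0.5543886108398437, 0.2153072052001953, 0.4255097806453705, 70.21317291259766, 50.7492790222168)
psu (0.55786328125, 0.12711811828613281, 0.4257393181324005, 69.91693115234375, 54.42060852050781)
expected hs [0.55449897 0.21516878] psu [0.55519011 0.12517143]
screws [[423.4, 241.0], [394.6, 247.3], [429.2, 276.4], [401.3, 282.2]] [[0.4746, -0.289], [0.4687, -0.2636], [0.4409, -0.2968], [0.4351, -0.2716]] [ 0.4548467  -0.28022896]
ssr (0.44915509033203127, -0.27618539428710936, 4.457245826721191, 76.5658187866211, 44.50996017456055) (0.4477973937988281, -0.28328805541992186, 12.955137252807617, 75.38433074951172, 48.679256439208984)
ssr (0.45619049072265627, -0.2716835021972656, 4.457176208496094, 72.4162368774414, 42.09769821166992) (0.4549063720703125, -0.27840130615234376, 12.9551420211792, 71.29879760742188, 46.04103088378906)
tb (0.5800584716796875, -0.25586882019042967, 0.051275718957185745, 87.40875244140625, 55.88368606567383)
head (0.45166195678710935, -0.11999086761474609, -89.92941530048847, 46.137203216552734, 36.855621337890625)
contactor low (0.46190606689453123, -0.11389958190917969, -89.92941942065954, 76.56019592285156, 69.45589447021484)
```

```bash
python3 - <<'E'
from h import *
ims=[]
for n,x,y,z in(("ssr",.4548,-.2802,.032),("con",.452,-.117,.06),("tb",.579,-.262,.027)):
    r.reach([x-.077,y,.32],[180,0,0]);r.wait(.2);s=snap("wrist",n+"2")
    u,v=proj(s,[x,y,z])[0].astype(int);print(n,u,v,r.sense()["clock"])
    a=max(v-85,0);b=max(u-95,0);ims.append(cv2.resize(s["frame"][a:a+170,b:b+130*2][:, :190,::-1],None,fx=2,fy=2));print(b,a)
hh=min(i.shape[0] for i in ims)
cv2.imwrite("pics/three.png",np.hstack([cv2.resize(i[:hh],None,fx=.7,fy=.7) for i in ims]))
E
```

```text
ssr 316 124 14.9667
221 39
con 313 121 15.9083
218 36
tb 317 121 16.95
222 36
```

View pics/three.png

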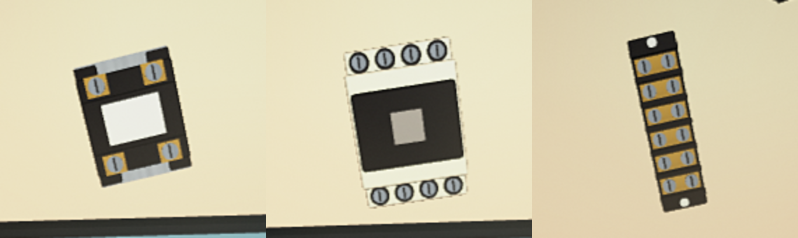

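Clean nadir views of SSR (crop centre ~(132,117)), contactor (~(407,123)) and terminal block (~(667,122)), all unobstructed.

```bash
python3 - <<'E'
from h import *
for n,z,b,a in(("ssr",.032,221,39),("con",.055,218,36),("tb",.027,222,36)):
    s=load(n+"2");h=cv2.cvtColor(s["frame"],cv2.COLOR_RGB2HSV)
    liner=(h[:,:,1]>22)&(h[:,:,1]<80)&(h[:,:,2]>165)&(h[:,:,0]<32)
    print(n,h[a+10,b+20],np.round(rectW(s,~liner,z,(b+20,a+5,b+170,a+150)),4))
    k=h[:,:,2]<75
    print("  dark",np.round(rectW(s,k,.068 if n=="con" else z,(b+20,a+5,b+170,a+150)),4))
    if n=="con":
        roi=np.zeros(h.shape[:2],bool);roi[a+5:a+150,b+20:b+170]=1
        m=((h[:,:,0]>90)&(h[:,:,0]<125)&(h[:,:,1]>25)&roi).astype(np.uint8)
        m=cv2.morphologyEx(m,cv2.MORPH_CLOSE,np.ones((5,5)))
        q,l,S,c=cv2.connectedComponentsWithStats(m);c=c[[i for i in range(1,q) if S[i,4]>30]]
        print(c.round(1).tolist());W=cast(s,c,.05)[:,:2];print(W.round(4).tolist(),W.mean(0))
E
```

```text
ssr [ 24  46 233] [ 0.4552 -0.2799 13.2128 53.6057 43.3733]
  dark [ 0.4552 -0.2799 13.1729 52.115  42.8257]
con [ 24  44 234] [ 0.45   -0.12    8.2577 62.6813 43.6364]
  dark [  0.45    -0.1199 -81.7498  40.1906  29.3852]
[]
[] [nan nan]
tb [ 22  54 221] [ 0.5767 -0.2632 12.1349 78.0074 22.1525]
  dark [ 0.5769 -0.2633 12.1645 77.3073 21.3023]<stdin>:13: RuntimeWarning: Mean of empty slice.
  ret = um.true_divide(
```

```bash
python3 - <<'E'
from h import *
pick(.4552,-.2799,13.2,.022)
x,y=plate(35,0);place(x,y,PY,.022,base=.040,over=.17)
r.reach([x-.077,y,.36],[180,0,PY]);r.wait(.2);s=snap("wrist","ssrp")
h=cv2.cvtColor(s["frame"],cv2.COLOR_RGB2HSV)
u,v=proj(s,[x,y,.065])[0].astype(int);print(u,v,x,y)
print("ssr",np.round(rectW(s,h[:,:,2]<75,.065,(u-50,max(v-50,0),u+50,v+45)),4))
m=((h[:,:,1]<28)&(h[:,:,2]>140))|(h[:,:,2]<75)
print("hs",np.round(rectW(s,m,.040,(u-60,max(v-90,0),u+60,v+80)),4))
print("ssrlabel",np.round(rectW(s,(h[:,:,1]<28)&(h[:,:,2]>210),.065,(u-25,v-25,u+25,v+25)),4))
E
```

```text
clk 18.32 tcp [ 0.4556 -0.2801  0.1932] ori [ 1.799e+02 -1.000e-01  1.320e+01] open 0.0878 F [ 0.2  0.3 -0.2]
clk 19.15 tcp [ 0.4552 -0.2799  0.192 ] ori [-180.     0.    13.2] open 0.0448 F [ 0.  -0.  -0.2]
clk 23.21 tcp [0.5545 0.2152 0.2256] ori [-180.    -0.     0.4] open 0.0447 F [ 0.4  0.3 -0.3]
clk 25.18 tcp [0.5546 0.2152 0.3326] ori [-180.    -0.     0.4] open 0.0879 F [-0.  -0.3 -0.2]
316 121 0.5544989679612536 0.2151687780629724
ssr [ 0.5557  0.2152  0.4042 57.5309 43.1979]
hs [ 0.5547  0.2152  0.4046 69.5618 50.9057]
ssrlabel [  0.5547   0.2153 -89.6032  25.7267  17.1899]
```

View pics/ssrp.png

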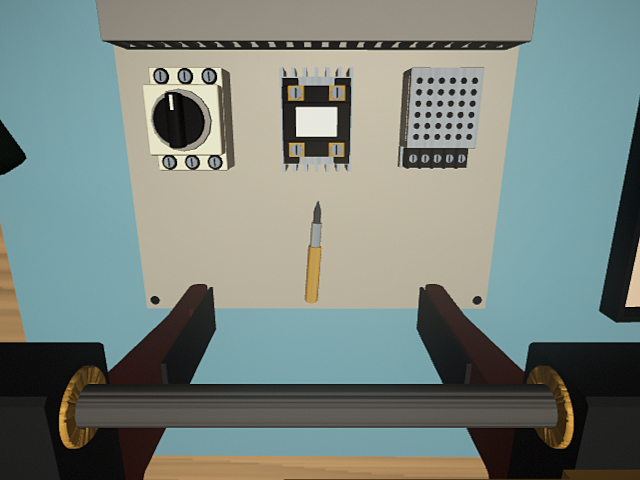

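SSR sits centred on the heat sink at (316,121), label within 0.3 mm of target, level with switch (188,118) and PSU (440,117). Next: contactor, then terminal block, gripped near its end so the opening fingers miss the PSU.

```bash
python3 - <<'E'
from h import *
pick(.4500,-.1200,8.26,.030,up=.17,over=.13)
x,y=plate(-73,90);place(x,y,PY,.030,over=.18)
r.reach([x-.03,y,.40],[180,0,PY]);r.wait(.2);s=snap("wrist","conp")
h=cv2.cvtColor(s["frame"],cv2.COLOR_RGB2HSV)
u,v=proj(s,[x,y,.066])[0].astype(int);print(u,v,x,y)
print("head",np.round(rectW(s,h[:,:,2]<60,.066,(u-35,v-35,u+35,v+35)),4))
# block: IK feasibility of both turned placements, grip 37 mm from its centre
for sg,yaw in((1,PY+90),(1,PY-90),(-1,PY+90),(-1,PY-90)):
    p=plate(-51,-90+sg*37);print(sg,yaw,p,np.round(r.inverse_kinematics(*down(*p,.03,yaw)),0),np.round(r.inverse_kinematics(*down(*p,.15,yaw)),0))
E
```

```text
clk 28.23 tcp [ 0.4504 -0.1201  0.2011] ori [ 1.799e+02 -1.000e-01  8.300e+00] open 0.0875 F [0.2 0.3 0.5]
clk 29.06 tcp [ 0.45 -0.12  0.2 ] ori [-180.     0.     8.3] open 0.0452 F [0.4 0.4 0. ]
clk 33.09 tcp [0.4458 0.3043 0.1985] ori [-180.    -0.     0.4] open 0.0451 F [ 0.1 -0.9 -2.3]
clk 35.25 tcp [0.4457 0.3043 0.3413] ori [1.799e+02 1.000e-01 4.000e-01] open 0.0878 F [-0.6 -0.8 -0.9]
315 184 0.44581100894745607 0.3043367519404529
head [  0.4463   0.3043 -89.6     39.7248  29.7152]
1 90.44 [0.46890851 0.16150991] [ 15.  -7. 104.  -0.  83.  15.] [ 15. -11.  95.  -0.  96.  15.]AttributeError: 'NoneType' object has no attribute 'rint'

The above exception was the direct cause of the following exception:

Traceback (most recent call last):
TypeError: loop of ufunc does not support argument 0 of type NoneType which has no callable rint method
```

View pics/conp.png

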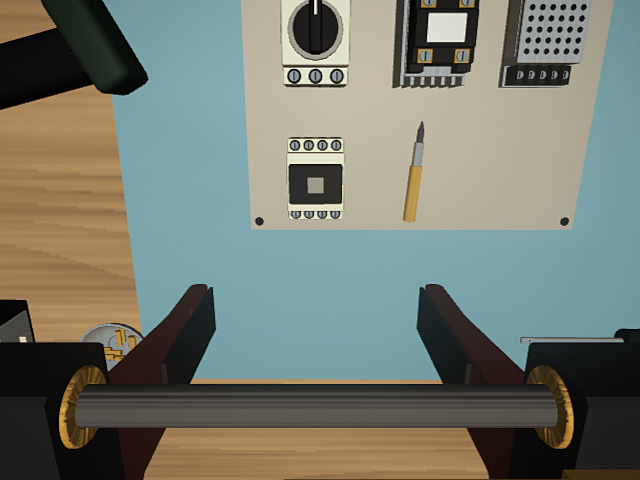

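Contactor stands straight in front of the switch (head at (315,184), measured 0.5 mm off target); punch untouched at (414,172). Now the terminal block.

```bash
python3 - <<'E'
from h import *
a=np.radians(12.15);g=np.array([.5768,-.2632])-.038*np.array([np.cos(a),np.sin(a)])
p=plate(-51,-128)
print(g,p,r.inverse_kinematics(*down(*p,.0255,PY+90)),r.inverse_kinematics(*down(*p,.15,PY+90)))
pick(*g,12.15,.0205,N=25)
st();r.reach([*p,.15+GP],[180,0,PY+90]);r.wait(.2);s=snap("top","tbheld");snap("wrist","tbheldw");st()
E
```

```text
[ 0.5396512  -0.27119793] [0.46948446 0.08651213] [ 6.35668956e+00 -1.00671556e+01  1.07487689e+02 -2.54444375e-14
  8.25794663e+01  5.91668956e+00] [ 6.35668956e+00 -1.38752392e+01  9.79353753e+01 -2.54444375e-14
  9.59398640e+01  5.91668956e+00]
clk 39.01 tcp [ 0.5398 -0.2712  0.1906] ori [180.   -0.   12.2] open 0.0878 F [-0.1  0.6  0.1]
clk 40.13 tcp [ 0.5397 -0.2712  0.1905] ori [180.   -0.   12.1] open 0.0218 F [ 0.5 -0.7 -0.6]
clk 40.90 tcp [ 0.5395 -0.2711  0.3115] ori [-1.799e+02  1.000e-01  1.210e+01] open 0.0220 F [ 0.   0.9 -1.2]
clk 42.57 tcp [0.4698 0.086  0.3129] ori [-180.     0.    90.4] open 0.0218 F [ 1.1 -0.2 -0.5]
```

View pics/tbheldw.png

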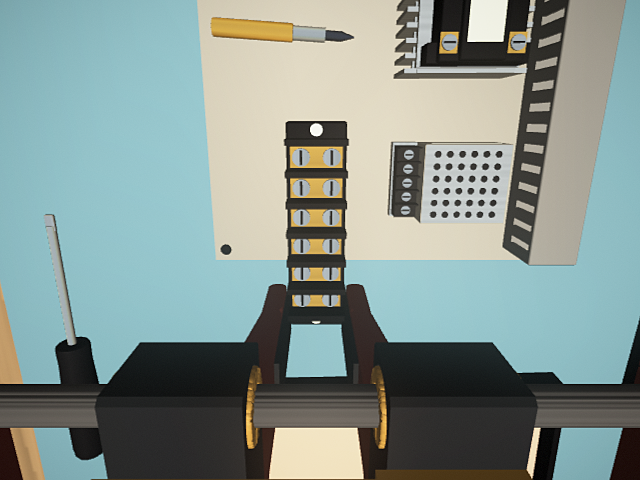

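Block is held straight by its end (tilt not visible), the far end at (316,122) pointing inward along the plate's y. Placing it.

```bash
python3 - <<'E'
from h import *
p=plate(-51,-128)
place(*p,PY+90,.0205,gap=.0)
q=plate(-51,-90)
r.reach([q[0]-.03,q[1]+.05,.42],[180,0,PY]);r.wait(.2);s=snap("wrist","tbp")
h=cv2.cvtColor(s["frame"],cv2.COLOR_RGB2HSV)
u,v=proj(s,[*q,.025])[0].astype(int);print(u,v,q)
pl=(h[:,:,1]>22)&(h[:,:,1]<80)&(h[:,:,2]>140)&(h[:,:,0]<32)
print("tb",np.round(rectW(s,~pl,.025,(u-60,v-25,u+60,v+25)),4)); st()
E
```

```text
clk 44.38 tcp [0.4695 0.0865 0.1885] ori [-180.    -0.    90.4] open 0.0220 F [-0.4  0.1 -0.3]
clk 46.73 tcp [0.4694 0.0865 0.3117] ori [-179.9    0.    90.4] open 0.0876 F [0.3 0.8 0.4]
370 174 [0.46919265 0.12451101]
tb [  0.4699   0.1253 -89.5713  78.5723  23.499 ]
clk 48.53 tcp [0.4393 0.1744 0.4198] ori [180.    0.    0.4] open 0.0875 F [-0.2 -0.2 -0.3]
```

View pics/tbp.png

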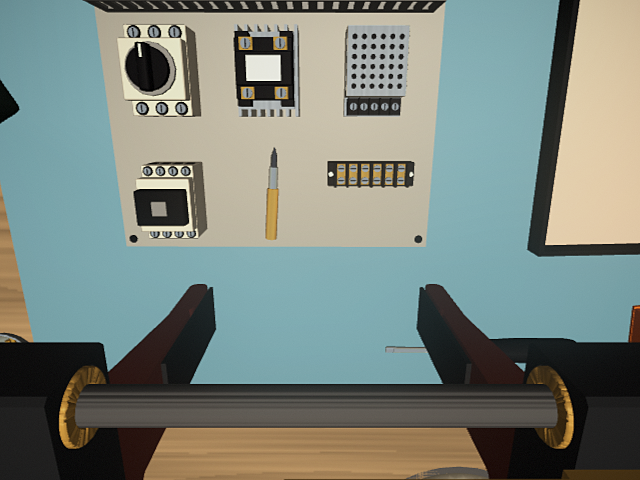

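```bash
python3 - <<'E'
from h import *
s=load("tbp")
a=np.radians(PY);Rm=np.array([[np.cos(a),-np.sin(a)],[np.sin(a),np.cos(a)]])
L=lambda uv,z:((cast(s,uv,z)[:,:2]-O)*1000@Rm).round(1).tolist()
print("psu far corners (expect x70,y-65/-115)",L([(346,26),(410,26)],.035))
print("switch top edges at z .05 (expect y 115/65)",L([(118,38),(186,38)],.05))
print("tb",L([(328,174),(414,174)],.025))
r.hand_in();st()
E
```

```text
psu far corners (expect x70,y-65/-115) [[69.3, -64.1], [69.3, -115.5]]
switch top edges at z .05 (expect y 115/65) [[58.0, 113.4], [58.0, 60.7]]
tb [[-50.1, -50.9], [-50.1, -129.1]]
the job is handed in; nothing more can be done
the job is handed in; nothing more can be done
```

All four parts are set down in the order asked and released. The arm was raised clear when I handed the job in; the last reading before that was 48.5 s on the clock.

- **Heat sink:** it measured within about 0.2 mm of the midpoint between the switch and power supply, square to the plate.
- **Solid-state relay:** its label centre was within 0.3 mm of the heat sink's centre. The rectangle fitted to its dark body read 1.2 mm further towards the duct, so those two checks disagreed slightly.
- **Contactor:** it measured about 0.5 mm from its place in front of the switch.
- **Terminal block:** it measured about 1 mm from its place and parallel to the duct. I gripped it near one end so the opening fingers would miss the power supply.

In the last check the power supply's corners came out within 1 mm of where they should be. The switch's edges, read by eye from the picture, came out 1.6 mm and 4.3 mm off; the larger one is probably the visible side wall rather than the top edge, and I did not follow it up.

The punch looked untouched in the last picture. The gland stood in place when I last viewed the tray, before the relay, contactor and terminal block were picked up, and I did not look at it again.

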